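# Face up the medicine bottles by height

### The arm

A 6-joint arm with a two-finger parallel gripper is mounted at the origin on the work surface. World frame = base frame: x ahead of the robot, y to its left, z up, the work surface at z = 0. Lengths are in mm, angles in rad, forces in N, time in s.
With the tool pointing down it reaches from about 275 to 725 mm from the base axis. Payload 15.9 kg.
Tool frame: the origin (TCP) lies midway between the tips of the shut fingers; the grasp point (between the pads) lies 19 mm behind it; z points along the fingers, y is the line along which they close (so a half turn about z gives the same grasp; the last joint's range is limited). The gripper opens to 85 mm and grips with 20 to 120 N. Pads are 22 mm wide; open, the fingers measure 114 mm over their backs; the gripper's body (76 mm by 85 mm) begins 54 mm behind the grasp point. The pads swing forward as they close: fully open they stand 13 mm farther back than shut.
Start: joints at [-1.211, 0.213, -0.034, 1.323, 0, 1.571], TCP at [176.037, -467.971, 231.306] pointing down, gripper open.
Joint ranges: [-2.98, 2.98], [-0.74, 1.72], [-1.14, 1.35], [-2.1, 2.04], [-1.57, 1.44], [-3.14, 3.14]. Speed limits (rad/s): [1.89, 1.89, 2.39, 2.57, 3.14, 3.14].

### API

Orientations are given as a rotation vector (axis times angle).
In Python, from bench import * gives the robot as it stands.
- The arm moves only by the tool carry_out, never from a script. Its argument "increments" is a list of rows, each a list of 3 entries, a list of its own where there are three numbers: the turn, a rotation vector about the tool's x, y, z in degrees, then the shift along the tool's x, y, z in cm, then the opening, from 0 (shut) to 1 (fully open). A call has 1 to 8 rows; each row is the pose to reach, as a shift and turn from the pose commanded when the call began, along the tool's axes at that moment; what a row does not reach only later rows make up. A row lasts 1/10 s, in which the tool goes at most 50 mm and 8.59 degrees, less where a joint would pass 70% of its speed; a pose out of reach is approached as far as the arm can. A call with a gripper value outside its range is refused whole. The fingers move at their own pace and stop on an object; "force" is the grip in N (left out, the last holds). Time passes only in rows, so rows that repeat a pose let the fingers close. It gives the time, the measured TCP pose, the force, the opening and the grip force at its end, in the units of the state.
- sense(): the state, without advancing time (a new reading comes with each control period).
- capture(name): name is "side" or "top" or "wrist"; returns a dict with "pixels" (420x560x3 uint8, red, green, blue), "depth" (420x560 float32, mm along the optical axis (not along the pixel's ray), 0 where there is no reading), "fov_y" (degrees; the focal length in pixels is half the picture's height over the tangent of half this angle, whatever the lens; pixels are square), "cx", "cy" (the principal point, pixels), "world_from_camera" (4x4, takes a point from camera to world coordinates); the wrist camera has in their place "hand_eye" (4x4, takes a point from camera to tool coordinates, whose origin is the TCP and whose axes are the flange's). Camera axes: x right, y up, looking along -z (the intrinsics and any distortion apply to the point x, -y, -z); pixel columns grow to the right and rows downward; lengths in mm; the calibration is good to about 2 mm. A picture is of the moment at which its call begins: read the wrist's pose just before it.
- sign_off(): hands the job in; it is judged then, once.
The state is a dict: "clock": time; "qpos": joint angles; "dq": joint speeds; "joint_torque": joint torques, N m; "ee_pos": TCP position; "tool_rot": TCP orientation; "force": force on the tool from outside, world axes, zero at the start; "moment": the same for the moment, N m; "opening": finger opening in mm; "grasp_force": force on a finger pad.
Only numpy, scipy, OpenCV 4.12 (cv2) and the standard library are available. Lean on these libraries where they do the work, as an engineer would, in place of code of your own. Each camera call takes 0.05 s, during which the arm holds its last target. There are 200 camera calls.

### The job

Line up the four white medicine bottles on the white shelf board in order of height: the tallest on the black disc next to the upright steel bookend, then steadily shorter, the shortest on the disc farthest from it. Stand each bottle upright and centred on its own disc, let go of it, and leave the brown glass bottle standing where it is.

Things in the scene. Friction and masses are not known exactly. Their poses are not given: they have to be found in the camera images.
- bottle_a: The second shortest and thinnest: white plastic medicine bottle, 78 mm tall in all, round straight body 40 mm in diameter up to 56 mm, then a short shoulder, then a white screw cap 32 mm in diameter from 61 to 78 mm; pale label with a thin blue band like its fellows; about 60 g. Stands upright and loose on the counter (z = 0) at the start. Origin: centre of its underside; z up along its axis.
- bottle_b: The tallest: white plastic medicine bottle, 125 mm tall in all, round straight body 44 mm in diameter up to 100 mm, then a short shoulder, then a white screw cap 34 mm in diameter from 105 to 125 mm; pale label with a thin blue band like its fellows; about 130 g. Stands upright and loose on the counter (z = 0) at the start. Origin: centre of its underside; z up along its axis.
- bottle_c: The shortest, a wide squat jar: white plastic medicine bottle, 56 mm tall in all, round straight body 56 mm in diameter up to 36 mm, then a short shoulder, then a white screw cap 50 mm in diameter from 41 to 56 mm; pale label with a thin blue band like its fellows; about 70 g. Stands upright and loose on the counter (z = 0) at the start. Origin: centre of its underside; z up along its axis.
- bottle_d: The second tallest: white plastic medicine bottle, 100 mm tall in all, round straight body 52 mm in diameter up to 76 mm, then a short shoulder, then a white screw cap 42 mm in diameter from 81 to 100 mm; pale label with a thin blue band like its fellows; about 150 g. Stands upright and loose on the counter (z = 0) at the start. Origin: centre of its underside; z up along its axis.
- mark_a: One of four identical flat black discs, 64 mm in diameter and no thicker than paint, in a straight row 80 mm apart on a fixed white shelf board (92 mm wide, 440 mm long, top 18 mm above the counter). Which of the four names stands where in the row changes from start to start. Origin: disc centre at the board's top face, z up, y along the row, x across it.
- mark_b: One of four identical flat black discs, 64 mm in diameter and no thicker than paint, in a straight row 80 mm apart on a fixed white shelf board (92 mm wide, 440 mm long, top 18 mm above the counter). Which of the four names stands where in the row changes from start to start. Origin: disc centre at the board's top face, z up, y along the row, x across it.
- mark_c: One of four identical flat black discs, 64 mm in diameter and no thicker than paint, in a straight row 80 mm apart on a fixed white shelf board (92 mm wide, 440 mm long, top 18 mm above the counter). Which of the four names stands where in the row changes from start to start. Origin: disc centre at the board's top face, z up, y along the row, x across it.
- mark_d: One of four identical flat black discs, 64 mm in diameter and no thicker than paint, in a straight row 80 mm apart on a fixed white shelf board (92 mm wide, 440 mm long, top 18 mm above the counter). Which of the four names stands where in the row changes from start to start. Origin: disc centre at the board's top face, z up, y along the row, x across it.
- bookend: Fixed dark steel plate, 84 mm wide across the board, 4 mm thick, 90 mm high, standing on the white board at one end of the row; either end. Origin: centre of its underside on the board's top, 75 mm from the nearest disc's centre; x across the board, y along the row. The other end of the board has only a low grey strip 6 mm high.
- syrup: Brown glass syrup bottle with a black cap, 60 mm in diameter and 150 mm tall, upright and loose on the counter left of the work; not part of the row. Origin: centre of its underside, z up.
Mind the look-alikes: they are no part of the job. Leave any red look-alike of the bottle_c alone. What is shaped like the syrup but pink is not meant.

How it is judged:
By the outcome, as a careful person would: the job done as asked, in the order asked, and still so for the second after the job is handed in, with the robot touching nothing.
It also fails if it takes over 90 s, if anything falls off the work surface, if the arm or the gripper's body presses on something with over 40 N, if the wrist force passes 120 N, or if a joint passes its speed limit or range.

## Working session

There is one attempt and no reset: what is moved stays moved. The work goes in short steps, Python scripts to look and compute and a tool call to move; the robot and the scene stay as the last step left them, time stands still between calls to the robot, and variables do not carry over. Pictures are saved under pics/ and viewed, at most 14 in all, crops included, and the job is handed in when it is done.

Besides the shell and the picture viewer there is one more tool, called after "Request:" as a command line: name --argument value ..., lists and objects as JSON in quotes. carry_out: Moves the arm, as the interface text tells. Its arguments: {"type":"object","properties":{"increments":{"type":"array","items":{"type":"array"}},"force":{"type":"number"}},"required":["increments"]}

```bash
mkdir -p pics; python3 - <<'E'
from bench import *
import cv2,pickle
s=sense();print(s)
for n in("side","top"):
    c=capture(n);cv2.imwrite(f"pics/{n}0.png",c["pixels"][:,:,::-1]);pickle.dump(c,open(n+".pkl","wb"))
    print({k:v for k,v in c.items() if k not in("pixels","depth")})
E
```

```text
{'clock': 0.0, 'qpos': array([-1.21097189e+00,  2.13350315e-01, -3.50485168e-02,  1.32347195e+00,
       -2.04690977e-06,  1.57077955e+00]), 'dq': array([ 5.14622675e-06,  1.59411162e-03,  6.11730613e-04, -1.06224322e-03,
       -5.03704353e-04, -5.55783968e-04]), 'joint_torque': array([-1.53006786e-03, -6.86157560e+01,  4.87120950e+01,  1.72204140e-02,
       -9.68564450e-05, -5.65439314e-05]), 'ee_pos': array([ 175.94044231, -467.67675402,  230.82326585]), 'tool_rot': array([-3.08984106e+00, -5.62003499e-01,  3.05057263e-04]), 'force': array([ 0.3017925 ,  0.06563066, -0.28934303]), 'moment': array([-0.03909379, -0.0186732 , -0.05195858]), 'grasp_force': 0.0, 'opening': 85.6169076374155}
{'fov_y': 51.79565337663357, 'cx': 283.0719261209845, 'cy': 222.26966039432023, 'world_from_camera': array([[-9.92950065e-01,  3.68072980e-02, -1.12673829e-01,
         4.18329975e+02],
       [-1.15862474e-01, -5.02039796e-01,  8.57048382e-01,
         8.22047330e+02],
       [-2.50211109e-02,  8.64060915e-01,  5.02765033e-01,
         5.00203714e+02],
       [ 0.00000000e+00,  0.00000000e+00,  0.00000000e+00,
         1.00000000e+00]])}
{'fov_y': 48.34224140102509, 'cx': 284.5001310560096, 'cy': 215.80214095488395, 'world_from_camera': array([[ 2.16587205e-02,  9.73396983e-01, -2.28099131e-01,
         3.05895694e+02],
       [-9.99764996e-01,  2.12981364e-02, -4.04249185e-03,
         7.86135220e+01],
       [ 9.23137037e-04,  2.28133082e-01,  9.73629521e-01,
         1.06141983e+03],
       [ 0.00000000e+00,  0.00000000e+00,  0.00000000e+00,
         1.00000000e+00]])}
```

View pics/top0.png

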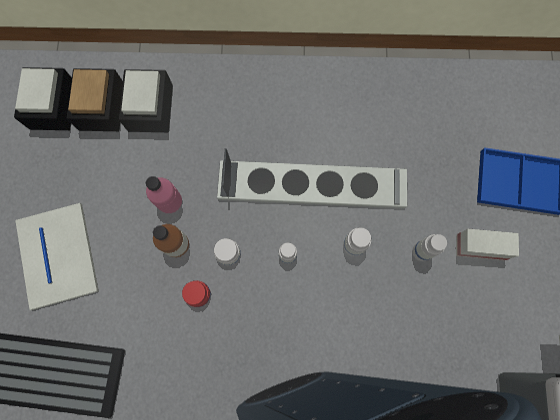

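View pics/side0.png

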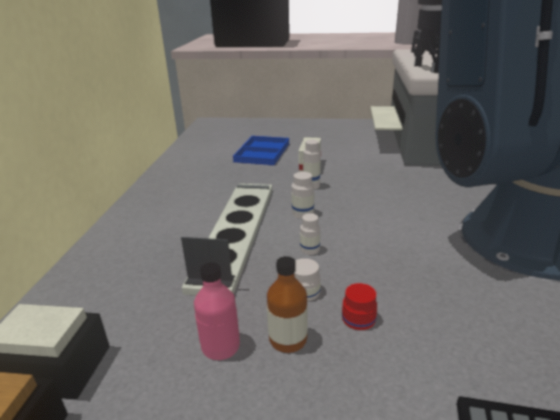

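The top view shows the bookend at (228,180) and the discs at (261,181), (295,182), (330,184) and (364,185). The white objects are at (227,251), squat so c; (288,253), small so a; (358,240), so d; and (432,246), tall so b. The look-alikes are the red jar (196,293), the pink bottle (160,192) and a white box (490,243). The brown syrup bottle is at (170,240). The side view shows the same order.

```bash
cat > h.py <<'E'
import numpy as np,cv2,pickle
def world(c,T=None):
    T=c.get("world_from_camera") if T is None else T
    d=c["depth"];h,w=d.shape
    f=h/2/np.tan(np.radians(c["fov_y"]/2))
    v,u=np.mgrid[:h,:w]
    P=np.stack([(u-c["cx"])/f*d,-(v-c["cy"])/f*d,-d,np.ones_like(d)],-1)@T.T
    return P[...,:3]
def mec(p):
    (x,y),r=cv2.minEnclosingCircle(p[:,:2].astype(np.float32).reshape(-1,1,2));return round(x,1),round(y,1),round(r,1)
E
python3 - <<'E'
from h import *
c=pickle.load(open("top.pkl","rb"));W=world(c);g=c["pixels"].astype(int)
for n,u,v,h in(("c",227,251,56),("a",288,253,78),("d",358,240,100),("b",432,246,125),("syr",165,236,150),("red",196,293,56),("pink",157,188,150)):
    R=W[v-25:v+26,u-25:u+26].reshape(-1,3)
    t=R[(R[:,2]>h-8)&(R[:,2]<h+12)]
    print(n,len(t),np.median(t,0).round(1),mec(t) if len(t) else 0, R[:,2].max())
m=((g.max(2)<80)).astype(np.uint8)
n,l,st,ce=cv2.connectedComponentsWithStats(m)
for i in range(1,n):
    if 150<st[i,4]<2500:
        print(ce[i].round(1),st[i,4],W[l==i].mean(0).round(1))
cv2.imwrite("pics/crop.png",cv2.resize(np.ascontiguousarray(c["pixels"][140:310,140:460,::-1]),None,fx=2.4,fy=2.4))
E
```

```text
c 417 [464.3 209.8  56.5] (464.7, 211.1, 25.4) 1061.4198343382382
a 175 [462.9  75.5  78.7] (463.4, 74.9, 15.7) 1061.4198343382382
d 315 [489.  -76.2 100.8] (489.6, -77.4, 21.0) 1061.4198343382382
b 232 [ 477.3 -229.8  125.9] (477.6, -230.4, 17.2) 1061.4198343382382
syr 160 [481.1 329.1 150.3] (482.0, 329.5, 14.2) 1061.4198343382382
red 446 [370.6 272.4  56.4] (371.0, 273.0, 25.1) 1061.4198343382382
pink 154 [583.7 352.5 150.1] (584.6, 353.4, 14.2) 1061.4198343382382
[226.3 175. ] 303 [628.5 214.   69.6]
[500.6 193. ] 352 [ 617.1 -418.6   14.1]
[514.8 171.5] 172 [ 671.1 -457.2   12.3]
[260.8 180.5] 518 [631.9 139.8  23.3]
[295.1 182.1] 524 [630.5  60.   21.4]
[329.4 183.6] 520 [628.5 -19.6  21.5]
[363.8 185.2] 528 [625.2 -98.7  25.6]
[152.9 183.3] 167 [582.  352.  147.9]
[160.4 232.8] 185 [478.  325.7 156.8]
```

View pics/crop.png

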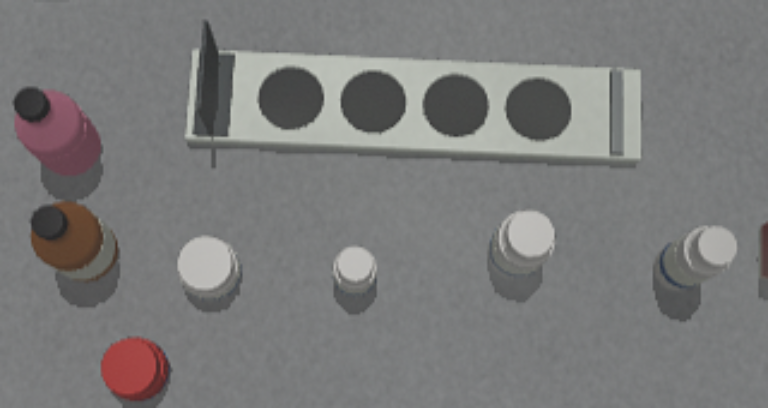

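The crop confirms the choices: c squat, a small, d medium with the wide cap, b tall with its blue band. The bookend is at the +y end, so the order from there is b, d, a, c.

```bash
cat >> h.py <<'E'
from scipy.spatial.transform import Rotation as Ro
def onplane(c,u,v,z):
    T=c["world_from_camera"];f=210/np.tan(np.radians(c["fov_y"]/2))
    d=T[:3,:3]@[(u-c["cx"])/f,-(v-c["cy"])/f,-1];return T[:3,3]+d*(z-T[2,3])/d[2]
def go(s,p,yaw):
    """shift (cm, tool axes) and turn (deg, tool axes) to TCP p, tool down, tool y at world angle yaw deg"""
    R=Ro.from_rotvec(s["tool_rot"]);y=np.radians(yaw);ty=np.array([np.cos(y),np.sin(y),0]);tz=np.array([0,0,-1.])
    G=Ro.from_matrix(np.stack([np.cross(ty,tz),ty,tz],1))
    return (R.inv()*G).as_rotvec(degrees=True).round(2),(R.inv().apply(np.array(p)-s["ee_pos"])/10).round(2)
E
python3 - <<'E'
from h import *
from bench import *
c=pickle.load(open("top.pkl","rb"))
D=np.array([onplane(c,*p,18) for p in((260.8,180.5),(295.1,182.1),(329.4,183.6),(363.8,185.2))]);print(D.round(1))
e=D[0]-D[3];yr=np.degrees(np.arctan2(-e[0],e[1]));print("row yaw",yr)
s=sense();print(Ro.from_rotvec(s["tool_rot"]).as_matrix().round(3))
for y in(yr,yr+180):print(go(s,[477.5,-230.3,200],y))
E
```

```text
[[633.7 140.   18. ]
 [631.5  60.   18. ]
 [629.6 -19.9  18. ]
 [627.5 -99.9  18. ]]
row yaw -1.472470202579289
[[ 0.936  0.352 -0.   ]
 [ 0.352 -0.936  0.001]
 [ 0.    -0.001 -1.   ]]
(array([-5.000e-02, -4.000e-02, -6.791e+01]), array([ 36.58, -11.6 ,   3.1 ]))
(array([-4.0000e-02,  5.0000e-02,  1.1209e+02]), array([ 36.58, -11.6 ,   3.1 ]))
```

Request:
carry_out --increments '[[[0,0,-67.9],[36.6,-11.6,3],1],[[0,0,-67.9],[36.6,-11.6,3],1],[[0,0,-67.9],[36.6,-11.6,3],1],[[0,0,-67.9],[36.6,-11.6,3],1],[[0,0,-67.9],[36.6,-11.6,3],1],[[0,0,-67.9],[36.6,-11.6,3],1],[[0,0,-67.9],[36.6,-11.6,3],1],[[0,0,-67.9],[36.6,-11.6,3],1]]' --force 30

```text
clock: 0.9
ee_pos: [479.5, -228.2, 200.7]
tool_rot: [-2.241, -2.201, -0.0]
force: [-1.1, 0.1, -0.0]
opening: 85.6
grasp_force: 0.0
```

```bash
cat > w.py <<'E'
from h import *
from bench import *
import sys
# look from wrist: w.py name tx ty ztop  -> cap centre near tx,ty
def look(name,tx,ty,h):
    s=sense();c=capture("wrist")
    T=np.eye(4);T[:3,:3]=Ro.from_rotvec(s["tool_rot"]).as_matrix();T[:3,3]=s["ee_pos"]
    W=world(c,T@c["hand_eye"]);cv2.imwrite(f"pics/{name}.png",c["pixels"][:,:,::-1])
    t=W[(c["depth"]>0)&(abs(W[...,2]-h)<8)&(np.hypot(W[...,0]-tx,W[...,1]-ty)<50)]
    print(s["clock"],s["ee_pos"].round(1),len(t), mec(t) if len(t) else 0,np.median(t,0).round(1) if len(t) else 0)
    return s,c,W
if __name__=="__main__":
    s,c,W=look(sys.argv[1],*map(float,sys.argv[2:5]))
    print(s["tool_rot"],s["opening"])
E
python3 w.py w0 477.5 -230.3 125
```

```text
0.9 [ 479.5 -228.2  200.7] 1899 (478.4, -229.6, 17.1) [ 478.2 -228.4  124.2]
[-2.24109979e+00 -2.20063236e+00 -1.07709383e-04] 85.60400105250835
```

Request:
carry_out --increments '[[[0,0,0],[0,0,4],1],[[0,0,0],[0,0,8],1],[[0,0,0],[0,0,11],1],[[0,0,0],[0,0,13.4],1],[[0,0,0],[0,0,13.4],1],[[0,0,0],[0,0,13.4],1]]'

```text
clock: 1.55
ee_pos: [477.7, -230.6, 67.8]
tool_rot: [-2.25, -2.192, 0.0]
force: [-0.3, 0.4, 0.8]
opening: 85.4
grasp_force: 0.0
```

Request:
carry_out --increments '[[[0,0,0],[0.05,0.05,0],0.6],[[0,0,0],[0.05,0.05,0],0.4],[[0,0,0],[0.05,0.05,0],0.2],[[0,0,0],[0.05,0.05,0],0.2],[[0,0,0],[0.05,0.05,0],0.2],[[0,0,0],[0.05,0.05,0],0.2],[[0,0,0],[0.05,0.05,0],0.2],[[0,0,0],[0.05,0.05,0],0.2]]' --force 35

```text
clock: 2.35
ee_pos: [478.7, -230.4, 68.3]
tool_rot: [2.249, 2.191, 0.001]
force: [-2.5, 0.0, 9.0]
opening: 43.1
grasp_force: 34.4
```

Request:
carry_out --increments '[[[0,0,0],[0,0,-2],0.2],[[0,0,0],[0,0,-5],0.2],[[0,0,0],[0,0,-8],0.2],[[0,0,0],[0,0,-12],0.2],[[0,0,0],[0,0,-14],0.2],[[0,0,0],[0,0,-14],0.2],[[0,0,0],[0,0,-14],0.2]]'

```text
clock: 3.05
ee_pos: [478.3, -230.1, 207.1]
tool_rot: [2.25, 2.192, 0.0]
force: [0.1, 0.5, -2.6]
opening: 42.9
grasp_force: 36.2
```

```bash
python3 - <<'E'
from h import *
from bench import *
s=sense();print(s["ee_pos"],s["opening"],s["grasp_force"],s["force"],go(s,[633.7,140,208],-1.47))
E
```

```text
[ 478.31353651 -230.08186268  207.12516105] 42.91258925364188 36.18412435054779 [ 0.14387552  0.52985168 -2.55572411] (array([ 0.02,  0.01, -0.02]), array([37.4 , 14.57, -0.09]))
```

Request:
carry_out --increments '[[[0,0,0],[3,1.2,0],0.2],[[0,0,0],[8,3.1,0],0.2],[[0,0,0],[13,5.1,0],0.2],[[0,0,0],[18,7,0],0.2],[[0,0,0],[23,9,0],0.2],[[0,0,0],[28,10.9,0],0.2],[[0,0,0],[33,12.9,0],0.2],[[0,0,0],[37.4,14.6,0],0.2]]'

```text
clock: 3.85
ee_pos: [626.3, 124.3, 205.6]
tool_rot: [-2.249, -2.192, 0.003]
force: [1.6, -0.7, -1.2]
opening: 42.9
grasp_force: 36.2
```

Request:
carry_out --increments '[[[0,0,0],[0,0,2],0.2],[[0,0,0],[0,0,4],0.2],[[0,0,0],[0,0,4],0.2],[[0,0,0],[0,0,4],0.2]]'

```text
clock: 4.25
ee_pos: [625.8, 122.1, 166.7]
tool_rot: [-2.25, -2.191, 0.003]
force: [0.2, -0.6, 0.1]
opening: 43.4
grasp_force: 36.3
```

```bash
cat > dsk.py <<'E'
from w import *
import sys
s,c,W=look(sys.argv[1],0,0,500)
g=c["pixels"].astype(int)
m=((g.max(2)<90)&(abs(W[...,2]-18)<6)).astype(np.uint8)
n,l,st,ce=cv2.connectedComponentsWithStats(m)
for i in range(1,n):
    if st[i,4]>400:
        x,y,w,h=st[i,:4];print(ce[i].round(0),st[i,:5],mec(W[l==i]),W[l==i][:,2].mean().round(1))
E
python3 dsk.py w1
```

```text
4.25 [625.8 122.1 166.7] 0 0 0
[279. 169.] [ 243  137   72   67 3559] (633.5, 141.6, 31.1) 18.0
```

View pics/w1.png

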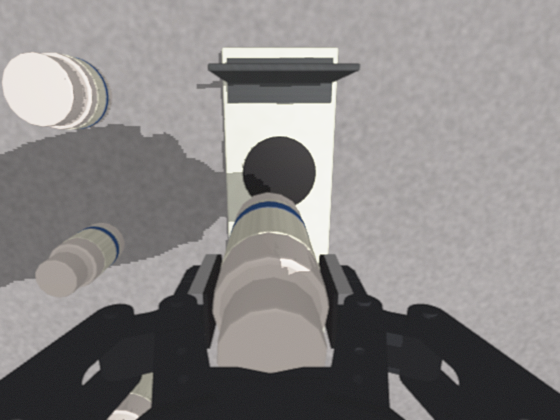

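The wrist view shows b held upright, with its disc at (279,172) just ahead and the bookend beyond. I still have about 18 mm and 8 mm to go.

Request:
carry_out --increments '[[[0,0,0],[1.8,0.8,0],0.2],[[0,0,0],[1.8,0.8,2],0.2],[[0,0,0],[1.8,0.8,4],0.2],[[0,0,0],[1.8,0.8,5.5],0.2],[[0,0,0],[1.8,0.8,7],0.2],[[0,0,0],[1.8,0.8,7],0.2],[[0,0,0],[1.8,0.8,7],0.2]]'

```text
clock: 5.0
ee_pos: [635.3, 139.9, 98.4]
tool_rot: [2.25, 2.192, 0.001]
force: [0.3, 0.8, -0.7]
opening: 42.9
grasp_force: 36.4
```

Request:
carry_out --increments '[[[0,0,0],[0,-0.1,0.6],0.2],[[0,0,0],[0,-0.1,1.0],0.2],[[0,0,0],[0,-0.1,1.1],0.2],[[0,0,0],[0,-0.1,1.1],0.2],[[0,0,0],[0,-0.1,1.1],0.2]]'

```text
clock: 5.5
ee_pos: [634.0, 140.2, 86.5]
tool_rot: [2.25, 2.192, 0.0]
force: [0.0, 0.1, 0.1]
opening: 43.1
grasp_force: 36.6
```

Request:
carry_out --increments '[[[0,0,0],[0,0,0],0.55],[[0,0,0],[0,0,0],0.65],[[0,0,0],[0,0,0],0.9],[[0,0,0],[0,0,0],1],[[0,0,0],[0,0,0],1],[[0,0,0],[0,0,-3],1],[[0,0,0],[0,0,-7],1],[[0,0,0],[0,0,-11],1]]'

```text
clock: 6.3
ee_pos: [633.5, 140.1, 197.5]
tool_rot: [-2.25, -2.192, 0.001]
force: [1.3, 0.1, -0.3]
opening: 85.6
grasp_force: 0.0
```

```bash
python3 w.py w2 633.7 140 143; python3 - <<'E'
from h import *
from bench import *
print(go(sense(),[489.5,-76.9,200],-1.47))
E
```

```text
6.3 [633.5 140.1 197.5] 2288 (633.4, 141.0, 16.9) [633.4 142.1 142.2]
[-2.24970815e+00 -2.19221119e+00  1.07427058e-03] 85.58222016981286
(array([ 0.42, -0.1 , -0.02]), array([-22.11, -14.03,   0.34]))
```

Request:
carry_out --increments '[[[0,0,0],[-2,-1.3,-1],1],[[0,0,0],[-6,-3.8,-1],1],[[0,0,0],[-22.2,-14.1,0],1],[[0,0,0],[-22.2,-14.1,0],1],[[0,0,0],[-22.2,-14.1,0],1],[[0,0,0],[-22.2,-14.1,0],1],[[0,0,0],[-22.2,-14.1,0],1],[[0,0,0],[-22.2,-14.1,0],1]]'

```text
clock: 7.15
ee_pos: [487.1, -78.7, 196.7]
tool_rot: [2.252, 2.19, 0.001]
force: [0.3, 0.1, -0.2]
opening: 85.7
grasp_force: 0.0
```

```bash
python3 w.py w3 489.5 -77 100
```

```text
7.15 [487.1 -78.7 196.7] 2465 (489.7, -76.1, 20.9) [489.8 -75.   99.3]
[2.25176495e+00 2.19003676e+00 9.61411199e-04] 85.65065337397624
```

Request:
carry_out --increments '[[[0,0,0],[0.2,0.2,4],1],[[0,0,0],[0.2,0.2,8],1],[[0,0,0],[0.2,0.2,12],1],[[0,0,0],[0.2,0.2,15],1],[[0,0,0],[0.2,0.2,16],1],[[0,0,0],[0.2,0.2,16],1],[[0,0,0],[0.2,0.2,16],1]]'

```text
clock: 7.9
ee_pos: [490.5, -75.9, 37.5]
tool_rot: [2.248, 2.193, 0.001]
force: [0.2, -0.8, 0.9]
opening: 85.3
grasp_force: 0.0
```

Request:
carry_out --increments '[[[0,0,0],[0,0,0],0.7],[[0,0,0],[0,0,0],0.5],[[0,0,0],[0,0,0],0.3],[[0,0,0],[0,0,0],0.3],[[0,0,0],[0,0,0],0.3],[[0,0,0],[0,0,0],0.3],[[0,0,0],[0,0,0],0.3]]'

```text
clock: 8.6
ee_pos: [490.0, -76.3, 37.4]
tool_rot: [2.249, 2.191, 0.002]
force: [-0.8, -0.2, 9.0]
opening: 51.3
grasp_force: 34.7
```

Request:
carry_out --increments '[[[0,0,0],[0,0,-2],0.3],[[0,0,0],[0,0,-5],0.3],[[0,0,0],[0,0,-8],0.3],[[0,0,0],[0,0,-10],0.3],[[0,0,0],[3,3,-10],0.3],[[0,0,0],[6.5,6.5,-10],0.3],[[0,0,0],[10,10,-10],0.3],[[0,0,0],[13.6,14.1,-10],0.3]]'

```text
clock: 9.4
ee_pos: [631.4, 54.8, 136.9]
tool_rot: [2.25, 2.192, 0.001]
force: [1.2, -1.0, -0.6]
opening: 51.7
grasp_force: 37.4
```

Request:
carry_out --increments '[[[0,0,0],[0,0,0],0.3],[[0,0,0],[0,0,0],0.3],[[0,0,0],[0,0,0],0.3]]'

```text
clock: 9.7
ee_pos: [629.7, 52.7, 136.5]
tool_rot: [-2.25, -2.192, 0.001]
force: [0.0, -0.3, -1.7]
opening: 51.4
grasp_force: 37.6
```

```bash
python3 - <<'E'
from h import *
from bench import *
s=sense();print(s["ee_pos"],go(s,[631.5,60,56],-1.47))
E
```

```text
[629.72127259  52.6772003  136.46687259] (array([-0.02,  0.01, -0.04]), array([0.74, 0.16, 8.05]))
```

Request:
carry_out --increments '[[[0,0,0],[0.75,0.2,0],0.3],[[0,0,0],[0.75,0.2,2],0.3],[[0,0,0],[0.75,0.2,4],0.3],[[0,0,0],[0.75,0.2,6],0.3],[[0,0,0],[0.75,0.2,7.3],0.3],[[0,0,0],[0.75,0.2,8],0.3],[[0,0,0],[0.75,0.2,8],0.3],[[0,0,0],[0.75,0.2,8],0.3]]'

```text
clock: 10.5
ee_pos: [632.8, 60.6, 57.1]
tool_rot: [2.25, 2.192, 0.001]
force: [-0.0, -0.2, -1.4]
opening: 51.2
grasp_force: 38.0
```

Request:
carry_out --increments '[[[0,0,0],[-0.05,-0.1,0.1],0.3],[[0,0,0],[-0.05,-0.1,0.15],0.3],[[0,0,0],[-0.05,-0.1,0.15],0.3]]'

```text
clock: 10.8
ee_pos: [631.6, 60.1, 55.2]
tool_rot: [2.25, 2.192, 0.001]
force: [-1.0, -0.9, 0.9]
opening: 51.3
grasp_force: 38.1
```

Request:
carry_out --increments '[[[0,0,0],[0,0,0],0.65],[[0,0,0],[0,0,0],0.75],[[0,0,0],[0,0,0],1],[[0,0,0],[0,0,0],1],[[0,0,0],[0,0,-3],1],[[0,0,0],[0,0,-7],1],[[0,0,0],[0,0,-11],1],[[0,0,0],[0,0,-14],1]]'

```text
clock: 11.6
ee_pos: [631.7, 60.2, 197.5]
tool_rot: [2.249, 2.192, 0.002]
force: [-0.0, 0.9, -0.9]
opening: 85.5
grasp_force: 0.0
```

```bash
python3 w.py w4 631.5 60 118; python3 - <<'E'
from h import *
from bench import *
s=sense();print(go(s,[463.3,75,195],-1.47))
E
```

```text
11.6 [631.7  60.2 197.5] 2795 (632.1, 60.2, 20.9) [632.   61.5 117.3]
[2.24913752 2.19162927 0.00238219] 85.46097453127982
(array([ 0.41, -0.05, -0.02]), array([  1.02, -17.02,   0.58]))
```

Bottle d is placed at (632, 60). Next is a.

Request:
carry_out --increments '[[[0,0,0],[1,-3,0],1],[[0,0,0],[1,-7,0],1],[[0,0,0],[1,-11,0],1],[[0,0,0],[1,-15,0],1],[[0,0,0],[1,-17,0],1],[[0,0,0],[1,-17,0],1],[[0,0,0],[1,-17,0],1]]'

```text
clock: 12.35
ee_pos: [462.0, 74.7, 195.1]
tool_rot: [2.249, 2.192, 0.001]
force: [0.1, -0.1, 0.2]
opening: 85.2
grasp_force: 0.0
```

```bash
python3 w.py w5 463.3 75 78
```

```text
12.35 [462.   74.7 195.1] 1239 (463.3, 76.3, 16.0) [463.4  77.2  77.3]
[2.24945297e+00 2.19227584e+00 1.24300190e-03] 85.17002809952727
```

Request:
carry_out --increments '[[[0,0,0],[0.1,0.1,4],1],[[0,0,0],[0.1,0.1,8],1],[[0,0,0],[0.1,0.1,12],1],[[0,0,0],[0.1,0.1,15],1],[[0,0,0],[0.1,0.1,17],1],[[0,0,0],[0.1,0.1,17.9],1],[[0,0,0],[0.1,0.1,17.9],1],[[0,0,0],[0.1,0.1,17.9],1]]'

```text
clock: 13.2
ee_pos: [463.7, 75.6, 16.5]
tool_rot: [2.25, 2.192, 0.001]
force: [-0.3, 1.2, -0.4]
opening: 85.4
grasp_force: 0.0
```

Request:
carry_out --increments '[[[0,0,0],[0,0,0],0.6],[[0,0,0],[0,0,0],0.45],[[0,0,0],[0,0,0],0.2],[[0,0,0],[0,0,0],0.2],[[0,0,0],[0,0,0],0.2],[[0,0,0],[0,0,0],0.2],[[0,0,0],[0,0,0],0.2]]'

```text
clock: 13.9
ee_pos: [463.2, 75.6, 16.4]
tool_rot: [2.25, 2.192, 0.001]
force: [-1.9, -0.3, 7.6]
opening: 39.3
grasp_force: 34.3
```

Request:
carry_out --increments '[[[0,0,0],[0,0,-3],0.2],[[0,0,0],[0,0,-7],0.2],[[0,0,0],[-3,0,-10],0.2],[[0,0,0],[-6.5,2,-10],0.2],[[0,0,0],[-9.1,5,-10],0.2],[[0,0,0],[-9.1,9,-10],0.2],[[0,0,0],[-9.1,13,-10],0.2],[[0,0,0],[-9.1,16.7,-10],0.2]]'

```text
clock: 14.7
ee_pos: [629.0, -20.2, 115.9]
tool_rot: [2.251, 2.191, 0.001]
force: [-0.4, 0.2, -0.5]
opening: 39.6
grasp_force: 35.5
```

Request:
carry_out --increments '[[[0,0,0],[0,0.2,0],0.2],[[0,0,0],[0,0.2,2],0.2],[[0,0,0],[0,0.2,4],0.2],[[0,0,0],[0,0.2,5],0.2],[[0,0,0],[0,0.2,5],0.2],[[0,0,0],[0,0.2,5],0.2]]'

```text
clock: 15.3
ee_pos: [629.5, -19.8, 66.6]
tool_rot: [2.25, 2.192, 0.001]
force: [-0.3, 0.2, -0.7]
opening: 39.4
grasp_force: 35.7
```

```bash
python3 - <<'E'
from h import *
from bench import *
s=sense();print(s["ee_pos"],go(s,[629.6,-20,34.7],-1.47))
E
```

```text
[629.47013903 -19.788627    66.61579535] (array([ 0.03, -0.  , -0.02]), array([-0.02,  0.01,  3.19]))
```

Request:
carry_out --increments '[[[0,0,0],[0,0,1.5],0.2],[[0,0,0],[0,0,2.7],0.2],[[0,0,0],[0,0,3.2],0.2],[[0,0,0],[0,0,3.2],0.2],[[0,0,0],[0,0,3.2],0.2]]'

```text
clock: 15.8
ee_pos: [629.5, -19.8, 34.1]
tool_rot: [2.25, 2.192, 0.0]
force: [0.5, 0.3, -0.5]
opening: 39.3
grasp_force: 35.9
```

Request:
carry_out --increments '[[[0,0,0],[0,0,0],0.5],[[0,0,0],[0,0,0],0.6],[[0,0,0],[0,0,0],1],[[0,0,0],[0,0,0],1],[[0,0,0],[0,0,-3],1],[[0,0,0],[0,0,-7],1],[[0,0,0],[0,0,-11],1],[[0,0,0],[0,0,-15],1]]'

```text
clock: 16.6
ee_pos: [629.1, -19.8, 185.5]
tool_rot: [-2.25, -2.192, 0.0]
force: [0.4, 0.1, 0.2]
opening: 85.4
grasp_force: 0.0
```

```bash
python3 w.py w6 629.6 -20 96; python3 - <<'E'
from h import *
from bench import *
s=sense();print(go(s,[464.5,210.7,185],-1.47))
E
```

```text
16.6 [629.1 -19.8 185.5] 1516 (630.0, -18.8, 15.8) [630.1 -17.9  95.2]
[-2.25001444e+00 -2.19248101e+00  2.03318760e-05] 85.4017796395248
(array([ 0.45,  0.  , -0.02]), array([ 22.61, -17.27,   0.61]))
```

Request:
carry_out --increments '[[[0,0,0],[0,-4,0],1],[[0,0,0],[2,-8,0],1],[[0,0,0],[5,-12,0],1],[[0,0,0],[9,-14,0],1],[[0,0,0],[13.5,-16,0],1],[[0,0,0],[18,-17.3,0],1],[[0,0,0],[22.6,-17.3,0],1],[[0,0,0],[22.6,-17.3,0],1]]'

```text
clock: 17.45
ee_pos: [461.7, 215.1, 183.7]
tool_rot: [-2.244, -2.197, -0.002]
force: [-0.5, -0.7, 1.0]
opening: 85.7
grasp_force: 0.0
```

```bash
python3 w.py w7 464.5 210.7 56; python3 - <<'E'
from h import *
from bench import *
s=sense();print(go(s,[464.5,210.7,4],-1.47))
E
```

```text
17.45 [461.7 215.1 183.7] 2764 (464.2, 212.2, 25.1) [464.5 213.4  55.3]
[-2.24439408e+00 -2.19736140e+00 -2.00376790e-03] 85.73899093101387
(array([ 0.  , -0.01,  0.2 ]), array([-0.21,  0.27, 17.96]))
```

Request:
carry_out --increments '[[[0,0,0],[0,0.1,4],1],[[0,0,0],[0,0.1,8],1],[[0,0,0],[0,0.1,10],1],[[0,0,0],[0,0.1,10],1],[[0,0,0],[0,0.1,10],1]]'

```text
clock: 18.0
ee_pos: [463.6, 210.0, 84.5]
tool_rot: [2.251, 2.191, 0.0]
force: [0.8, 0.1, 0.6]
opening: 85.4
grasp_force: 0.0
```

Request:
carry_out --increments '[[[0,0,0],[0.1,0.05,2],1],[[0,0,0],[0.1,0.05,5],1],[[0,0,0],[0.1,0.05,7],1],[[0,0,0],[0.1,0.05,8],1],[[0,0,0],[0.1,0.05,8],1],[[0,0,0],[0.1,0.05,8],1]]'

```text
clock: 18.6
ee_pos: [464.8, 211.9, 5.2]
tool_rot: [2.25, 2.192, 0.002]
force: [0.4, 1.1, -0.4]
opening: 85.8
grasp_force: 0.0
```

Request:
carry_out --increments '[[[0,0,0],[0,0,0],0.75],[[0,0,0],[0,0,0],0.6],[[0,0,0],[0,0,0],0.4],[[0,0,0],[0,0,0],0.4],[[0,0,0],[0,0,0],0.4],[[0,0,0],[0,0,0],0.4],[[0,0,0],[0,0,0],0.4]]'

```text
clock: 19.3
ee_pos: [464.5, 211.9, 4.9]
tool_rot: [2.25, 2.192, 0.002]
force: [-2.0, -1.0, 11.4]
opening: 55.3
grasp_force: 35.0
```

Request:
carry_out --increments '[[[0,0,0],[0,0,-3],0.4],[[0,0,0],[0,0,-6],0.4],[[0,0,0],[-3,0,-8],0.4],[[0,0,0],[-7,0,-8],0.4],[[0,0,0],[-11.5,0,-8],0.4],[[0,0,0],[-16,0,-8],0.4],[[0,0,0],[-20.5,0,-8],0.4],[[0,0,0],[-24,0,-8],0.4]]'

```text
clock: 20.1
ee_pos: [457.3, -30.5, 84.3]
tool_rot: [2.25, 2.191, 0.001]
force: [1.1, -0.3, -0.2]
opening: 55.0
grasp_force: 37.8
```

Request:
carry_out --increments '[[[0,0,0],[-4,1,0],0.4],[[0,0,0],[-6.7,4,0],0.4],[[0,0,0],[-6.7,8,0],0.4],[[0,0,0],[-6.7,12,0],0.4],[[0,0,0],[-6.7,15.5,0],0.4],[[0,0,0],[-6.7,17.1,0],0.4],[[0,0,0],[-6.7,17.1,0],0.4],[[0,0,0],[-6.7,17.1,0],0.4]]'

```text
clock: 20.9
ee_pos: [626.5, -99.7, 83.7]
tool_rot: [-2.25, -2.192, 0.0]
force: [-0.3, 0.3, -0.8]
opening: 54.6
grasp_force: 37.9
```

```bash
python3 - <<'E'
from h import *
from bench import *
s=sense();print(s["ee_pos"],s["opening"],go(s,[627.7,-99.8,23.2],-1.47))
E
```

```text
[626.50256691 -99.7070008   83.67966872] 54.63021271312761 (array([-0.03, -0.  , -0.01]), array([-0.01,  0.12,  6.05]))
```

Request:
carry_out --increments '[[[0,0,0],[0,0.1,2],0.4],[[0,0,0],[0,0.1,4],0.4],[[0,0,0],[0,0.1,5.5],0.4],[[0,0,0],[0,0.1,6.05],0.4],[[0,0,0],[0,0.1,6.05],0.4],[[0,0,0],[0,0.1,6.05],0.4]]'

```text
clock: 21.5
ee_pos: [627.7, -99.8, 24.1]
tool_rot: [2.25, 2.192, 0.001]
force: [0.4, 0.1, 0.7]
opening: 54.9
grasp_force: 38.6
```

Request:
carry_out --increments '[[[0,0,0],[0,0,0.08],0.4],[[0,0,0],[0,0,0.08],0.4],[[0,0,0],[0,0,0.08],0.7],[[0,0,0],[0,0,0.08],0.8],[[0,0,0],[0,0,0.08],1],[[0,0,0],[0,0,0.08],1],[[0,0,0],[0,0,-3],1],[[0,0,0],[0,0,-7],1]]'

```text
clock: 22.3
ee_pos: [626.4, -99.5, 92.4]
tool_rot: [-2.248, -2.19, 0.004]
force: [0.7, 0.4, 0.2]
opening: 85.3
grasp_force: 0.0
```

Request:
carry_out --increments '[[[0,0,0],[0,0,-4],1],[[0,0,0],[0,0,-8],1],[[0,0,0],[0,0,-10],1],[[0,0,0],[0,-4,-10],1],[[0,0,0],[0,-9,-10],1],[[0,0,0],[0,-14,-10],1],[[0,0,0],[0,-18,-10],1],[[0,0,0],[0,-20,-10],1]]'

```text
clock: 23.1
ee_pos: [424.9, -94.3, 193.5]
tool_rot: [-2.25, -2.192, 0.0]
force: [1.1, -0.0, 0.1]
opening: 86.0
grasp_force: 0.0
```

```bash
python3 - <<'E'
from h import *
from bench import *
c=capture("top");cv2.imwrite("pics/top9.png",c["pixels"][:,:,::-1]);W=world(c).reshape(-1,3)
for n,x,y,h in(("b",633.7,140,143),("d",631.5,60,118),("a",629.6,-20,96),("c",627.5,-100,74),("syr",482,329,150)):
    t=W[(abs(W[:,2]-h)<8)&(np.hypot(W[:,0]-x,W[:,1]-y)<35)];print(n,mec(t),len(t),np.median(t[:,2]))
print(sense()["ee_pos"],sense()["clock"])
E
```

```text
b (633.6, 139.5, 17.6) 213 143.6377214338844
d (631.6, 59.3, 21.1) 303 118.72953945905579
a (629.9, -20.6, 16.2) 174 96.79920129387187
c (628.3, -100.0, 25.5) 400 74.72079609471518
syr (482.0, 329.6, 13.9) 163 150.10568669135546
[423.66711954 -94.33740591 193.73839708] 23.15
```

View pics/top9.png

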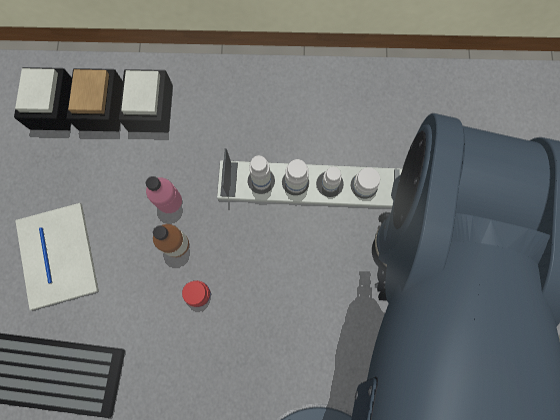

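All four bottles stand upright in descending height from the bookend, at pixels (259,172), (296,175), (331,179) and (367,183). The syrup hasn't moved, so I'm handing in.

```bash
python3 -c "from bench import *;print(sign_off())"
```

```text
the job is handed in; nothing more can be done
None
```

The four bottles stand upright and released on their discs, tallest to shortest from the bookend (b, d, a, c), each within about 1 mm of its disc's centre. The brown bottle was not moved, and the job was handed in at about 23 s.

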